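# Put the caliper away in its cut-out and shut the instrument drawer

## Robot

A 6-joint arm with a two-finger parallel gripper is mounted at the origin on a cart in front of the work surface, level with it; the furniture and walls round the work are solid. World frame = base frame: x ahead of the robot, y to its left, z up, the work surface at z = 0. Lengths are in m, angles in rad, forces in N, time in s.
With the tool pointing down it reaches from about 0.3 to 0.85 m from the base axis. Payload 5.4 kg.
Tool frame: the origin (TCP) lies midway between the tips of the shut fingers; the grasp point (between the pads) lies 19 mm behind it; z points along the fingers, y is the line along which they close (so a half turn about z gives the same grasp; the last joint's range is limited). The gripper opens to 85 mm and grips with 20 to 120 N. Pads are 22 mm wide; open, the fingers measure 114 mm over their backs; the gripper's body (76 mm by 85 mm) begins 54 mm behind the grasp point. The pads swing forward as they close: fully open they stand 13 mm farther back than shut.
Start: joints at [-1.557, 0.158, 1.597, -0, 1.386, -0.21], TCP at [0.128, -0.561, 0.231] pointing down, gripper open.
Joint ranges: [-2.91, 2.91], [-0.94, 2.29], [0.18, 2.7], [-1.29, 4.43], [0.17, 2.64], [-3, 3]. Speed limits (rad/s): [2.57, 2.57, 3.14, 3.14, 3.14, 3.14].

## Interface

Orientations are given as a unit quaternion [w, x, y, z].
In Python, from cell import bot gives the robot as it stands. Calls block until the motion is done:
- bot.move_pose(position, orientation): joint-space move of the TCP to a pose.
- bot.line_to(position, orientation=None, velocity=0.15, threshold=None): straight line of the TCP; orientation=None keeps the orientation; velocity is the mean speed in m/s. With threshold (N) it stops when the force on the tool has changed by that much, and returns True; else False.
- bot.move_joints(angles): joint-space move.
- bot.ungrasp() and bot.grab(newtons=None): open the fingers fully, or close them until they stop; newtons is the grip in N (None keeps the last).
- bot.pause(seconds).
- bot.inverse_kinematics(position, orientation): joint angles nearest the present ones, or None.
- bot.snapshot(name): name is "scene" or "top"; returns a dict with "img" (400x640x3 uint8, red, green, blue), "depth" (400x640 float32, m along the optical axis (not along the pixel's ray), 0 where there is no reading), "K" (3x3 intrinsics, pixels), "extrinsics" (4x4, takes a point from camera to world coordinates). Camera axes: x right, y down, z forward; pixel columns grow to the right and rows downward; lengths in m; the calibration is good to about 2 mm. A picture is of the moment at which its call begins.
A pose or a line that the arm cannot do raises bot.MotionError and nothing moves.
- bot.finish_job(): hands the job in; it is judged then, once.
Readings, each from a call of its own:
- bot.read_t(): time.
- bot.read_joints(): joint angles.
- bot.read_qd(): joint speeds.
- bot.read_joint_torque(): joint torques, N m.
- bot.read_position(): TCP position.
- bot.read_ee_rot(): TCP orientation.
- bot.read_ft_force(): force on the tool from outside, world axes, zero at the start.
- bot.read_moment(): the same for the moment, N m.
- bot.read_grip_width(): finger opening in m.
- bot.read_finger_force(): force on a finger pad.
Only numpy, scipy, OpenCV 4.12 (cv2) and the standard library are available. Lean on these libraries where they do the work, as an engineer would, in place of code of your own. Each camera call takes 0.05 s, during which the arm holds its last target. There are 200 camera calls.

## Task

A digital caliper has been left with its jaws open, lying askew on the foam of the open instrument drawer. Close its jaws, slide it across the foam (without lifting it off) until it drops down flat into its own caliper-shaped cut-out, then push the drawer fully shut. Leave the thermometer in its slot and do not disturb the things lying beside the drawer.

Things in the scene. Friction and masses are not known exactly. Their poses are not given: they have to be found in the camera images.
- cabinet_front (a point): Middle of the front of a low white two-drawer cabinet, at worktop height. Axes: x = the way its drawers are pushed in (away from the robot), y left, z up. The cabinet is fixed, 278 wide, 250 deep (x 0 to 250), 96 mm high. Its upper drawer stands pulled out towards the robot; the front rail over that drawer clears the drawer's foam by only 10 mm.
- cutout (a point): Moves with the upper drawer: where caliper_mid lies when the caliper is seated. Axes as cabinet_front. The cut-out, 12 deep, floor (lighter grey) 2.5 below this point, follows the closed caliper with 3 mm play: beam strip x -11 to 11 over the drawer's full inner width; slider part x to 17 from y = 25 on; jaw part x to 49 from y = 75 on. A finger notch at y -78 to -46 runs on to the thermometer's slot.
- foam_face (a point): Point on the flat upper face of the drawer's dark grey foam, 76 mm above the worktop, in the middle of the plain area before the cut-out; 61.5 mm before cutout, 9.5 above it; same axes. The plain face runs x -50.5 (front panel, standing 13 above the foam) to +50.5 (edge of the cut-out), y -120.5 to 120.5: side walls, 8 above the foam, which keep the caliper to about 2 mm endways.
- drawer_front (a point): Centre of the outer face of the upper drawer's front panel (274 wide, 14 thick, 50 to 89 mm above the worktop), 69.5 mm above the worktop, 126 mm before cutout; same axes. A 4 mm thick aluminium finger pull, 200 wide, juts 12 mm out of this face towards the robot, 82 to 86 mm above the worktop.
- drawer (a joint): Upper drawer, m: 0 = pulled right out (start), 0.205 = fully shut; runs along cabinet_front's x. About 6 N of friction; it stays where it is left. With the caliper on the foam instead of in its cut-out, the slider jams against the cabinet's front rail.
- caliper_mid (a point): Middle of the caliper's beam, 2.5 mm above its flat underside. Caliper 236 long (y -118 to 118), beam 16 wide (x -8 to 8), 5 thick, 0.24 kg; z up. Head with the fixed jaw at the +y end; jaws point to +x, as far as x = 46. The back edge (x = -8) is one straight line along beam, slider and head. Starts on the foam on the robot's side of its cut-out, jaws towards it, turned up to 0.2 rad.
- jaw (a joint): Opening of the caliper's jaws, m: 0 = closed; starts 0.015 to 0.05; about 1.2 N of friction. The black slider with the display carries the moving jaw: 70 long, 22 wide (x -8 to 14 of the caliper), top 16 mm above the caliper's underside. It moves towards the head (+y) to close.
- slider_end (a point): Middle of the slider's end face that looks to the tail (-y) of the caliper, 11 mm above the caliper's underside; the face is 22 wide and spans 5.5 to 16 mm above the underside, over the beam. Pushed along the caliper's +y it closes the jaws. Axes as caliper_mid.
- thermometer_mid (a point): Centre of the thermometer in its tube case (206 long, 20 mm thick) lying seated along the drawer in its own slot behind the caliper's cut-out; it stands 8 mm above the foam. Stays there and travels with the drawer.
- dish_stack: Stack of white porcelain evaporating dishes, 93 mm across, 81 high, on the worktop left of the drawer; origin at the centre of its underside. Leave alone.
- marker: Marker pen, 137 long, 20 thick, lying on the worktop right of the drawer; origin at the middle of its underside. Leave alone.
- crucible: Porcelain crucible with lid, 41 mm across, 39 high, on the worktop right of the drawer; origin at the centre of its underside. Leave alone.
Things that resemble listed ones, but are neither listed nor needed, are in the scene too. There is more than one size of the part that bears caliper_mid; the job needs the larger.

How it is judged:
By the outcome, as a careful person would: the job done as asked, in the order asked, and still so for the second after the job is handed in, with the robot touching nothing.
It also fails if it takes over 58 s, if anything falls off the work surface, if the arm or the gripper's body presses on something with over 40 N, if the wrist force passes 120 N, or if a joint passes its speed limit or range.

## Working session

There is one attempt and no reset: what is moved stays moved. The work goes in short steps, each a Python script; the robot and the scene stay as the last script left them, time stands still between calls to the robot, and variables do not carry over. Pictures are saved under pics/ and viewed, at most 10 in all, crops included, and the job is handed in when it is done.

```bash
mkdir -p pics; ls; python3 - <<'E'
from cell import bot
import cv2,numpy as np
for n in("scene","top"):
    s=bot.snapshot(n); np.savez(f"pics/{n}0.npz",**s)
    cv2.imwrite(f"pics/{n}0.png",s["img"][...,::-1]); print(n,s["K"].tolist(),s["extrinsics"].round(4).tolist())
print(bot.read_t(),bot.read_ee_rot())
E
```

```text
pics
scene [[405.54002661832766, 0.0, 323.695980485933], [0.0, 405.54002661832766, 191.47463417695536], [0.0, 0.0, 1.0]] [[-0.7071, -0.4542, 0.5419, -0.0057], [-0.7068, 0.4312, -0.5608, 0.6564], [0.021, -0.7796, -0.6259, 0.7733], [0.0, 0.0, 0.0, 1.0]]
top [[383.0292265149002, 0.0, 313.59668877167724], [0.0, 383.0292265149002, 192.80760990939027], [0.0, 0.0, 1.0]] [[-0.0215, -0.9978, 0.0632, 0.5351], [-0.9998, 0.0218, 0.0033, 0.0434], [-0.0046, -0.0632, -0.998, 1.0495], [0.0, 0.0, 0.0, 1.0]]
0.1 [-8.49225539e-04  9.93745573e-01  1.11664715e-01  8.35078155e-05]
```

View pics/top0.png

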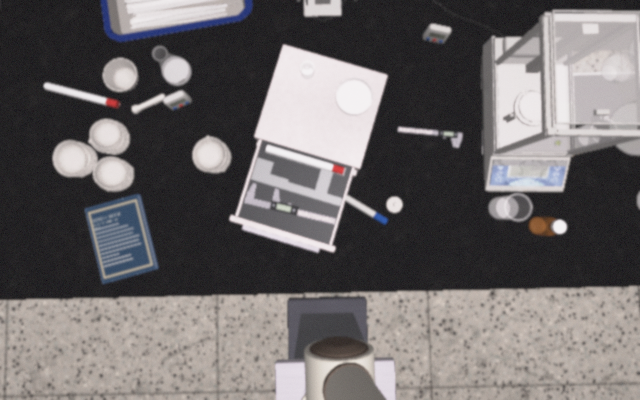

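View pics/scene0.png

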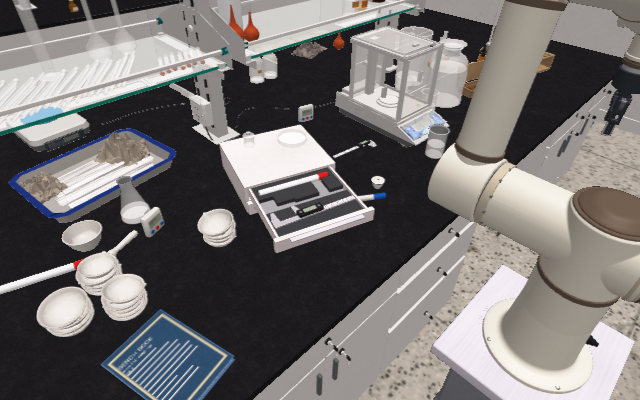

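The top view shows the drawer at about (290,205) and the large caliper on its foam, from (250,195) to (335,218). The candidates for the caliper are:
- the caliper in the drawer at (290,208)
- the smaller caliper on the worktop at (430,133), a decoy

I choose the one in the drawer. For the dish stack, the one left of the drawer is at (211,155). The marker is at (365,208) and the crucible at (394,204).

```bash
python3 - <<'E'
import cv2,numpy as np
a=cv2.imread("pics/top0.png")[130:255,225:395]; b=cv2.imread("pics/scene0.png")[155:255,235:395]
a=cv2.resize(a,None,fx=4.6,fy=4.6,interpolation=cv2.INTER_CUBIC)
cv2.imwrite("pics/cropA.png",a)
b=cv2.resize(b,None,fx=4.8,fy=4.8,interpolation=cv2.INTER_CUBIC)
cv2.imwrite("pics/cropB.png",b)
E
```

```text
(no output)
```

View pics/cropA.png

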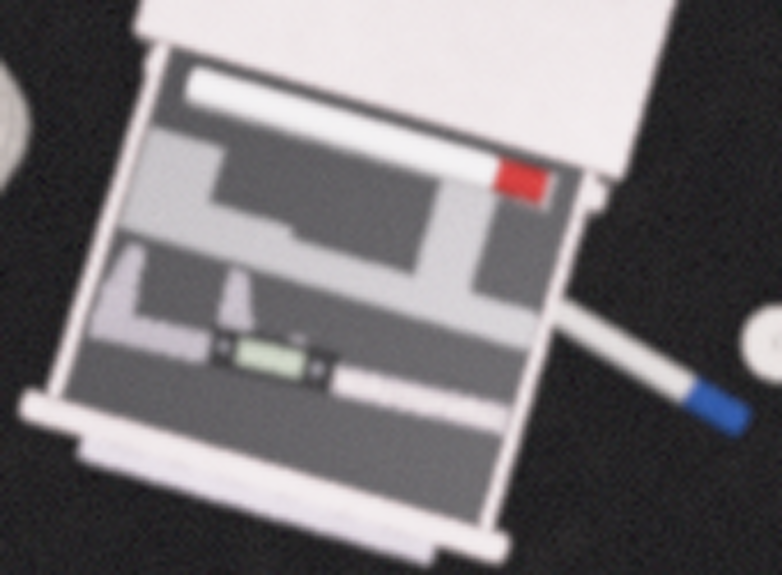

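View pics/cropB.png

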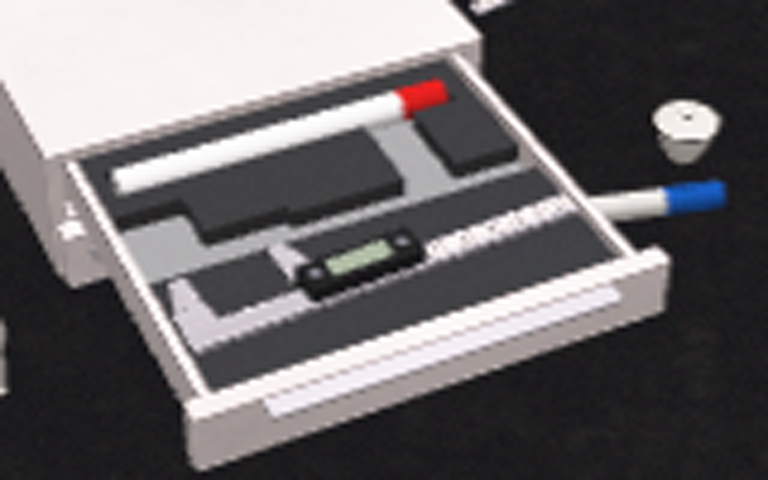

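The crops confirm the choice. The drawer caliper's beam runs from crop A (95,330) to (505,420) and its black slider from (212,345) to (335,375), with the jaws open and pointing at the light-grey cut-out. The cut-out's front edge runs from (123,228) to (530,350). Next I'll locate the frame and the caliper.

```bash
cat > h.py <<'E'
import numpy as np,cv2
def ray(s,uv,z):
    uv=np.atleast_2d(np.asarray(uv,float)); K,E=s["K"],s["extrinsics"]
    d=np.c_[uv,np.ones(len(uv))]@np.linalg.inv(K).T@E[:3,:3].T; o=E[:3,3]
    return (o+d*((z-o[2])/d[:,2])[:,None])
def proj(s,P):
    P=np.atleast_2d(P); E=s["extrinsics"]; c=(P-E[:3,3])@E[:3,:3]; q=c@s["K"].T
    return q[:,:2]/q[:,2:]
def profile(s,o,ax,ay,z,y,xs):
    P=np.array([[*(o+ax*x+ay*y),z] for x in xs]); uv=proj(s,P).astype(np.float32)
    g=cv2.GaussianBlur(s["img"],(3,3),0)
    return cv2.remap(g,uv[:,0].copy()[None],uv[:,1].copy()[None],cv2.INTER_CUBIC)[0].astype(float)
E
python3 - <<'E'
from h import *
t=dict(np.load("pics/top0.npz"));s=dict(np.load("pics/scene0.npz"))
A=lambda p:np.array(p)/4.6+[225,130]-.4
B=lambda p:np.array(p)/4.8+[235,155]-.4
# cut-out front edge, foam height
e=ray(t,A([[123,228],[530,350]]),.076)[:,:2]; 
f=ray(t,A([[27,393],[510,540],[20,412],[500,562]]),.089)[:,:2]
fs=ray(s,B([[187,405],[668,258]]),.089)[:,:2]
print("edge",e.round(4),"panel",f.round(4),"scene panel front",fs.round(4))
dy=(e[0]-e[1])/np.linalg.norm(e[0]-e[1]); dp=(f[0]-f[1]+f[2]-f[3]);dp/=np.linalg.norm(dp);ds=(fs[0]-fs[1]);print(np.linalg.norm(ds));ds/=np.linalg.norm(ds)
yaw=lambda d:np.arctan2(-d[0],d[1]); print("yaws",yaw(dy),yaw(dp),yaw(ds))
# cabinet top rectangle edges for yaw
psi=yaw(dy+dp); ax=np.array([np.cos(psi),np.sin(psi)]);ay=np.array([-ax[1],ax[0]])
o=(e[0]+e[1])/2
xs=np.arange(-.13,.03,.0005)
for nm,S in(("top",t),("scene",s)):
  for y in(-.1,-.07,-.04,-.01,.02,.06,.09,.105):
    p=profile(S,o,ax,ay,.076,y,xs).mean(1); g=np.gradient(p)
    k=[i for i in range(2,len(g)-2) if abs(g[i])==abs(g[i-2:i+3]).max() and abs(g[i])>2.2]
    print(nm,y,[(round(xs[i]*1e3,1),round(g[i],1)) for i in k])
cal=ray(t,A([[212,362],[330,390],[88,335],[500,432],[335,378]]),.078)[:,:2]
print("psi",psi,"o",o,"cal in frame",np.c_[(cal-o)@ax,(cal-o)@ay].round(4))
E
```

```text
edge [[ 0.6351  0.2048]
 [ 0.5625 -0.0193]] panel [[ 0.5447  0.256 ]
 [ 0.4596 -0.005 ]
 [ 0.5344  0.2599]
 [ 0.4479  0.0007]] scene panel front [[ 0.5421  0.2543]
 [ 0.449  -0.0012]]
0.271923642847289
yaws -0.31331000149959287 -0.31865602894043427 -0.34919099617857496
top -0.1 [(np.float64(-127.0), np.float64(6.0)), (np.float64(-124.5), np.float64(4.0)), (np.float64(-121.5), np.float64(5.0)), (np.float64(-119.0), np.float64(7.7)), (np.float64(-117.0), np.float64(9.3)), (np.float64(-114.0), np.float64(6.3)), (np.float64(-106.0), np.float64(-2.7)), (np.float64(-103.0), np.float64(-7.2)), (np.float64(-101.0), np.float64(-10.2)), (np.float64(-98.5), np.float64(-7.7)), (np.float64(-53.5), np.float64(4.3)), (np.float64(-51.0), np.float64(7.2)), (np.float64(-50.5), np.float64(7.2)), (np.float64(-48.5), np.float64(7.7)), (np.float64(-48.0), np.float64(7.7)), (np.float64(-46.0), np.float64(5.3)), (np.float64(-35.0), np.float64(-8.2)), (np.float64(-32.5), np.float64(-8.0)), (np.float64(-30.0), np.float64(-4.3)), (np.float64(-6.0), np.float64(2.5)), (np.float64(-3.0), np.float64(6.0)), (np.flo
[... 10218 characters left out ...]
np.float64(-38.0), np.float64(-9.5)), (np.float64(-35.0), np.float64(-3.7)), (np.float64(-5.0), np.float64(2.5)), (np.float64(0.0), np.float64(8.0)), (np.float64(2.0), np.float64(6.0)), (np.float64(3.5), np.float64(6.5))]
scene 0.105 [(np.float64(-104.5), np.float64(7.2)), (np.float64(-101.5), np.float64(6.8)), (np.float64(-90.0), np.float64(-14.0)), (np.float64(-63.0), np.float64(3.7)), (np.float64(-59.5), np.float64(9.5)), (np.float64(-55.5), np.float64(7.8)), (np.float64(-5.0), np.float64(-6.3)), (np.float64(3.0), np.float64(4.0))]
psi -0.31598301522001354 o [0.59881157 0.09277253] cal in frame [[-0.057   0.0482]
 [-0.0528 -0.0186]
 [-0.0626  0.1181]
 [-0.0477 -0.1148]
 [-0.0457 -0.0193]]
```

```bash
cat >> h.py <<'E'
psi=-0.316; ax=np.array([np.cos(psi),np.sin(psi)]); ay=np.array([-ax[1],ax[0]])
C=np.array([.59881,.09277])+ax*.011+ay*.0015      # cutout, xy
Q=np.array([0,np.cos(psi/2),np.sin(psi/2),0])
W=lambda x,y,z:np.array([*(C+ax*x+ay*y),z])       # cutout-frame mm-free point -> world
def Qr(d): return np.array([0,np.cos((psi+d)/2),np.sin((psi+d)/2),0])
E
python3 - <<'E'
from cell import bot
from h import *
bot.line_to([.09,-.42,.26],velocity=.3)
bot.grab(20)
bot.move_pose([.40,.02,.26],Q)
print(bot.read_joints().round(2) if hasattr(bot.read_joints(),'round') else bot.read_joints())
th=.063
bot.line_to(W(-.054,-.06,.15),Qr(th),velocity=.25)
f0=np.array(bot.read_ft_force())
print(bot.line_to(W(-.054,-.06,.0845),velocity=.08,threshold=4), bot.read_position())
d=np.array([-np.sin(th),np.cos(th)])*.100; p=np.array([-.054,-.06])+d
r=bot.line_to(W(*p,.0845),velocity=.035,threshold=7)
q=np.array(bot.read_position()); print(r,(q[:2]-C)@ax,(q[:2]-C)@ay,q[2],np.array(bot.read_ft_force())-f0,bot.read_t(),bot.read_grip_width())
s=bot.snapshot("scene");np.savez("pics/s1.npz",**s)
b=cv2.resize(s["img"][155:255,235:395,::-1],None,fx=4.8,fy=4.8,interpolation=cv2.INTER_CUBIC); cv2.imwrite("pics/s1.png",b)
E
```

```text
[-0.26 -0.34  2.01 -0.    1.48  1.63]
False [0.54030529 0.05048451 0.08504663]
True -0.05902613166453526 0.018381237580316866 0.0842578463639143 [-0.03669471 -3.29728603  3.5393674 ] 7.3 -6.352358969197983e-05
```

View pics/s1.png

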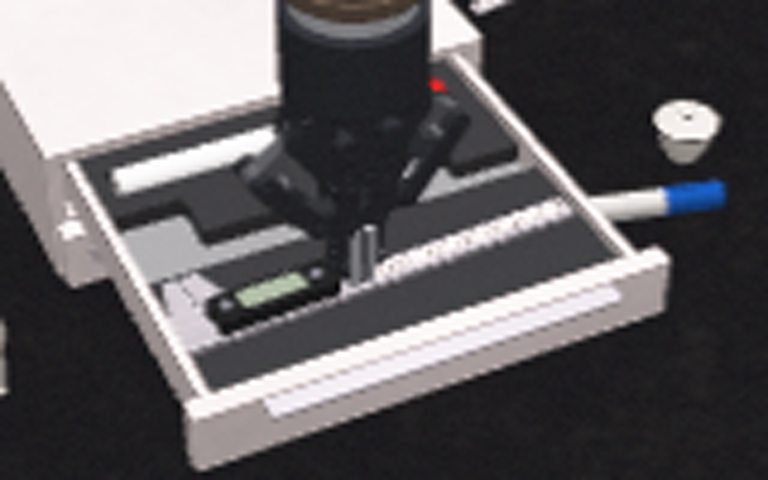

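The picture shows the slider (215,310)–(330,280) up against the head at (190,320), so the jaws look closed. The finger stands at y=+18 mm, which puts the slider end at about 28 mm. I'll press once more to confirm, then go behind the caliper with open fingers and push it.

```bash
python3 - <<'E'
from cell import bot
from h import *
fr=lambda:np.r_[(np.array(bot.read_position())[:2]-C)@ax,(np.array(bot.read_position())[:2]-C)@ay,bot.read_position()[2]].round(4)
p=np.array(bot.read_position()); p[:2]+=ay*.008
print(bot.line_to(p,velocity=.02,threshold=9),fr())
p=np.array(bot.read_position()); p[:2]-=ay*.006; bot.line_to(p,velocity=.05)
p[2]=.14; bot.line_to(p,velocity=.2)
bot.ungrasp()
bot.line_to(W(-.094,.03,.12),Q,velocity=.2)
print(bot.line_to(W(-.094,.03,.0660),velocity=.06,threshold=5),fr())
if bot.read_position()[2]>.0672:
    q=np.array(bot.read_position()); q[2]+=.0015; bot.line_to(q,velocity=.03)
z=bot.read_position()[2]
f0=np.array(bot.read_ft_force())
print(bot.line_to(W(-.045,.03,z),velocity=.04,threshold=6),fr(),np.array(bot.read_ft_force())-f0,bot.read_t())
for n in("scene","top"):
    s=bot.snapshot(n);np.savez(f"pics/{n}2.npz",**s)
    if n=="scene": b=s["img"][155:255,235:395,::-1];b=cv2.resize(b,None,fx=4.8,fy=4.8,interpolation=cv2.INTER_CUBIC); cv2.imwrite("pics/s2.png",b)
E
```

```text
True [-0.059   0.0184  0.0843]
False [-0.0936  0.0302  0.0665]
False [-0.0448  0.0301  0.0667] [-0.0229595  -0.43543893 -0.70242028] 11.875
```

View pics/s2.png

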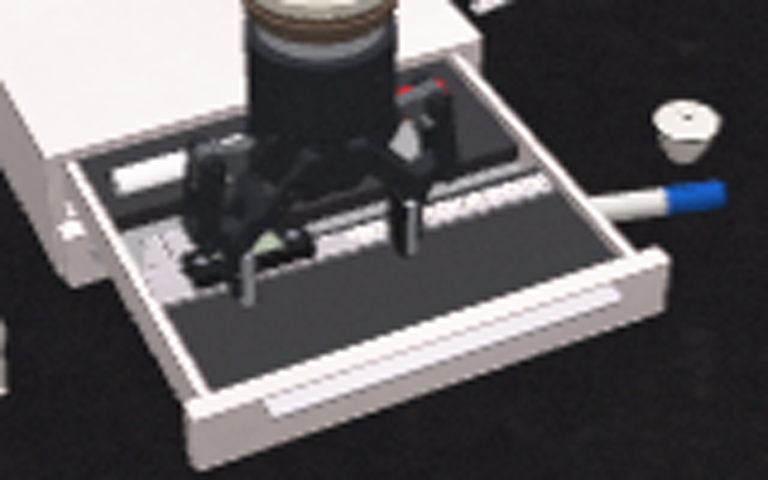

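The fingers push the back edge squarely. The caliper lies parallel to the cut-out, with its back edge running from (160,305) to (550,185) in the crop. I'll continue to the drop point.

```bash
python3 - <<'E'
from cell import bot
from h import *
fr=lambda:np.r_[(np.array(bot.read_position())[:2]-C)@ax,(np.array(bot.read_position())[:2]-C)@ay,bot.read_position()[2]].round(4)
z=bot.read_position()[2]; f0=np.array(bot.read_ft_force())
for x in(-.028,-.023,-.0195):
    r=bot.line_to(W(x,.03,z),velocity=.04,threshold=6); print(r,fr(),(np.array(bot.read_ft_force())-f0).round(2))
    if r:break
s=bot.snapshot("scene");np.savez("pics/s3.npz",**s)
b=s["img"][155:255,235:395,::-1];b=cv2.resize(b,None,fx=4.8,fy=4.8,interpolation=cv2.INTER_CUBIC); cv2.imwrite("pics/s3.png",b)
t=bot.snapshot("top");np.savez("pics/t3.npz",**t)
E
```

```text
True [-0.0272  0.03    0.0672] [-2.54  0.56  2.96]
```

View pics/s3.png

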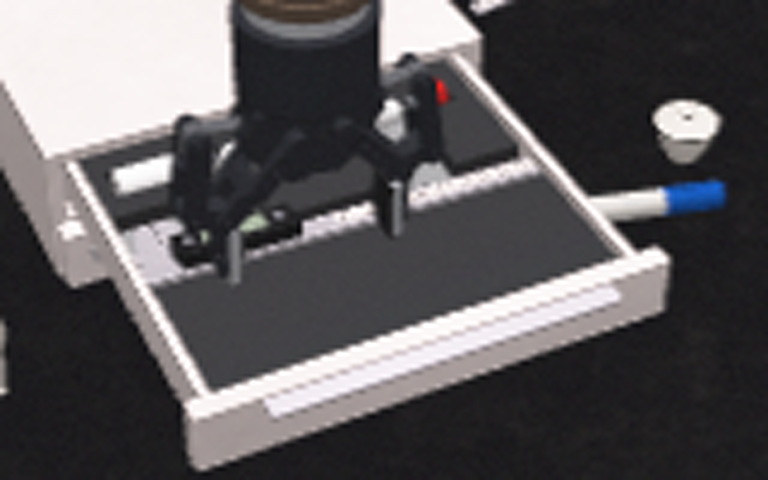

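The picture shows the caliper's back edge right at the cut-out's lip, from (150,280) to (535,165). The head may already be tipping in. I'll go on with a slightly higher stop force.

```bash
python3 - <<'E'
from cell import bot
from h import *
fr=lambda:np.r_[(np.array(bot.read_position())[:2]-C)@ax,(np.array(bot.read_position())[:2]-C)@ay,bot.read_position()[2]].round(4)
z=.0667; f0=np.array(bot.read_ft_force()); print(f0)
for x in(-.0245,-.022,-.0195):
    r=bot.line_to(W(x,.03,z),velocity=.03,threshold=10); print(r,fr(),(np.array(bot.read_ft_force())-f0).round(2))
    if r:break
bot.line_to(W(fr()[0]-.006,.03,z),velocity=.06)
bot.line_to(W(fr()[0],.03,.13),velocity=.2)
bot.line_to(W(-.2,.03,.22),velocity=.3)
I=[]
for n in("scene","top"):
    s=bot.snapshot(n);np.savez(f"pics/{n}4.npz",**s)
    c=s["img"][155:255,235:395] if n=="scene" else s["img"][130:230,225:385]
    I.append(cv2.resize(c[...,::-1],None,fx=3,fy=3,interpolation=cv2.INTER_CUBIC))
cv2.imwrite("pics/v4.png",np.vstack(I)); print(bot.read_t())
E
```

```text
[-0.15313672 -0.33411856  2.04843173]
False [-0.0248  0.03    0.0668] [-3.36  2.51  3.33]
False [-0.0218  0.03    0.0674] [-3.43  1.03  4.89]
False [-0.0191  0.03    0.0669] [-2.    0.65  1.8 ]
14.975
```

View pics/v4.png

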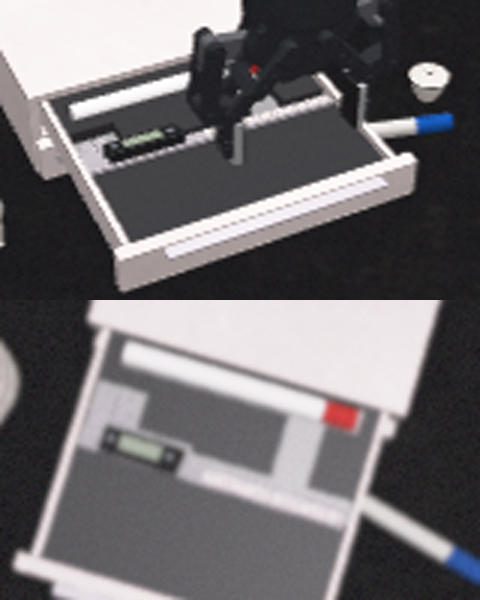

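The slider lies in the cut-out's slider part (top crop, 105–180, 430–465). I'll check its height and that of the beam with the depth image.

```bash
python3 - <<'E'
from h import *
for n in("top","scene"):
    s=dict(np.load(f"pics/{n}4.npz")); H,Wd=s["depth"].shape
    v,u=np.mgrid[:H,:Wd]; d=s["depth"]; k=d>0
    c=np.c_[u[k],v[k],np.ones(k.sum())]@np.linalg.inv(s["K"]).T*d[k][:,None]
    P=c@s["extrinsics"][:3,:3].T+s["extrinsics"][:3,3]; q=np.c_[(P[:,:2]-C)@ax,(P[:,:2]-C)@ay,P[:,2]]
    def z(x0,x1,y0,y1):
        m=(q[:,0]>x0)&(q[:,0]<x1)&(q[:,1]>y0)&(q[:,1]<y1); return (m.sum(),*(np.percentile(q[m,2],[10,50,90]).round(4) if m.any() else ()))
    print(n,"foam",z(-.08,-.03,-.05,.1),"slider",z(-.004,.010,.035,.09),"beam",z(-.005,.005,-.11,-.03),"beam b",z(-.005,.005,-.02,.02),"jaws",z(.02,.04,.085,.112),"head",z(-.005,.005,.104,.115),"notchfloor",z(.02,.03,-.07,-.055))
    # slider top outline
    m=(q[:,2]>.078)&(abs(q[:,0])<.03)&(abs(q[:,1]-.06)<.045)&(q[:,2]<.1); print(m.sum(),np.percentile(q[m],[3,97],axis=0).round(4) if m.any() else "")
    for y in(-.1,-.04,0,.01,.06,.085,.11):
        xs=np.arange(-.03,.055,.0025); print(y,profile(s,C,ax,ay,.072,y,xs).mean(1).astype(int))
E
```

```text
top foam (np.int64(1156), np.float64(0.0742), np.float64(0.0765), np.float64(0.0787)) slider (np.int64(122), np.float64(0.0881), np.float64(0.0906), np.float64(0.0927)) beam (np.int64(115), np.float64(0.0775), np.float64(0.08), np.float64(0.0823)) beam b (np.int64(59), np.float64(0.0772), np.float64(0.0797), np.float64(0.0823)) jaws (np.int64(82), np.float64(0.0674), np.float64(0.0725), np.float64(0.075)) head (np.int64(16), np.float64(0.0767), np.float64(0.0799), np.float64(0.0826)) notchfloor (np.int64(23), np.float64(0.062), np.float64(0.0644), np.float64(0.0663))
409 [[-0.0256  0.0184  0.0781]
 [ 0.0229  0.1016  0.0934]]
-0.1 [109 108 108 107 107 111 124 153 187 212 223 223 217 209 205 203 191 165
 133 114 108 107 106 106 107 107 106 106 106 106 105 105 105 104]
-0.04 [105 105 105 104 104 105 115 142 180 209 221 225 223 217 209 202 190 168
 139 118 108 107 109 109 107 107 106 105 104 106 107 107 107 107]
0 [101 102 102 102 101 103 113 137 173 205 223 227 224 217 209 202 189 162
 128 106  99  99  99  98  98  99  99  99  99  98  98  98  98  97]
0.01 [100 100 100 100 101 102 110 134
[... 1480 characters left out ...]
7  48  50  50  51  54  65  91 129 166 204 219 219 189 134
  80  54  48  51  53  55  54  55  54  52  52  52  53  55  55  56]
0.01 [ 68  68  68  68  68  68  67  68  70  86 110 147 177 199 203 191 158 111
  74  57  58  63  68  68  68  68  68  68  68  68  68  68  68  68]
0.06 [ 68  68  69  69  69  68  68  67  70  79 106 132 140 116  78  43  32  33
  48  80 114 147 157 145 114  90  73  69  68  68  68  68  68  68]
0.085 [ 68  68  68  68  68  68  68  68  68  77  98 126 141 122  80  45  27  28
  35  40  53  65  75  83  99 132 163 179 170 133  94  56  43  39]
0.11 [ 68  68  70  69  69  71  68  67  67  72  89 123 154 179 196 199 202 202
 203 204 204 203 201 198 197 197 193 184 159 126  83  60  45  44]
```

It isn't seated yet. The jaws have dipped (z≈72 mm), but the beam still rests on the lip (top at 80 mm, back edge at x≈-12 mm). It needs about 3–4 mm more.

```bash
cat >> h.py <<'E'
def heights(s):
    H,Wd=s["depth"].shape; v,u=np.mgrid[:H,:Wd]; d=s["depth"]; k=d>0
    c=np.c_[u[k],v[k],np.ones(k.sum())]@np.linalg.inv(s["K"]).T*d[k][:,None]
    P=c@s["extrinsics"][:3,:3].T+s["extrinsics"][:3,3]; q=np.c_[(P[:,:2]-C)@ax,(P[:,:2]-C)@ay,P[:,2]]
    r={}
    for n,(x0,x1,y0,y1) in dict(slider=(-.004,.01,.035,.09),tail=(-.005,.005,-.11,-.04),mid=(-.005,.005,-.02,.02),jaws=(.02,.04,.085,.112)).items():
        m=(q[:,0]>x0)&(q[:,0]<x1)&(q[:,1]>y0)&(q[:,1]<y1); r[n]=float(np.median(q[m,2]).round(4))
    return r
E
python3 - <<'E'
from cell import bot
from h import *
fr=lambda:np.r_[(np.array(bot.read_position())[:2]-C)@ax,(np.array(bot.read_position())[:2]-C)@ay,bot.read_position()[2]].round(4)
bot.line_to(W(-.034,.03,.12),velocity=.3)
bot.line_to(W(-.034,.03,.0658),velocity=.1,threshold=8)
f0=np.array(bot.read_ft_force())
for x in(-.0195,-.017,-.015,-.0135):
    r=bot.line_to(W(x,.03,.0660),velocity=.03,threshold=12); print(r,fr(),(np.array(bot.read_ft_force())-f0).round(2))
    if r:break
bot.line_to(W(fr()[0]-.006,.03,.066),velocity=.06)
bot.line_to(W(fr()[0],.03,.13),velocity=.2)
bot.line_to(W(-.2,.03,.2),velocity=.3)
for n in("top","scene"):
    s=bot.snapshot(n);np.savez(f"pics/{n}5.npz",**s);print(n,heights(s))
xs=np.arange(-.03,.055,.0025);t=dict(np.load("pics/top5.npz"))
for y in(-.1,0,.11):print(y,profile(t,C,ax,ay,.072,y,xs).mean(1).astype(int))
print(bot.read_t())
E
```

```text
False [-0.0194  0.03    0.066 ] [0.22 0.57 0.5 ]
False [-0.0171  0.03    0.0658] [-1.51 -0.67 -0.77]
False [-0.0146  0.03    0.0662] [ 0.5  -0.66  0.09]
False [-0.0132  0.03    0.0661] [-0.12  0.82 -0.21]
top {'slider': 0.0807, 'tail': 0.0695, 'mid': 0.0695, 'jaws': 0.0689}
scene {'slider': 0.0796, 'tail': 0.0704, 'mid': 0.0708, 'jaws': 0.0689}
-0.1 [109 109 109 109 109 109 111 119 137 163 190 212 224 228 224 213 192 163
 133 114 108 107 107 107 107 106 105 106 106 106 105 105 105 106]
0 [101 100 100 101 101 100 102 111 132 157 181 204 220 227 225 214 192 159
 126 106 100  99  99  99  99 100 100  99  99  99  99  99  98  97]
0.11 [ 92  92  92  91  92  92  94 105 129 156 177 187 191 193 193 195 196 196
 195 196 196 196 195 195 195 195 194 194 194 194 191 180 152 119]
19.4583
```

The caliper is seated flat: slider top 80 mm and beam top 70 mm, both matching the cut-out depth. Before shutting the drawer I'll check the jaws with one crop.

```bash
python3 - <<'E'
from h import *
t=dict(np.load("pics/top5.npz"));s=dict(np.load("pics/scene5.npz"))
I=[cv2.resize(t["img"][155:215,235:345,::-1],(790,430),interpolation=cv2.INTER_CUBIC)]
ys=np.arange(.0,.125,.0025)
print("along slider",[(round(y*1e3,1),int(profile(t,C,ax,ay,.08,y,[0.003])[0].mean())) for y in ys])
print("jaw row x=.03",[(round(y*1e3,1),int(profile(t,C,ax,ay,.07,y,[0.03])[0].mean())) for y in ys[28:]])
cv2.imwrite("pics/v5.png",I[0])
E
```

```text
along slider [(np.float64(0.0), 227), (np.float64(2.5), 229), (np.float64(5.0), 226), (np.float64(7.5), 217), (np.float64(10.0), 206), (np.float64(12.5), 199), (np.float64(15.0), 196), (np.float64(17.5), 195), (np.float64(20.0), 195), (np.float64(22.5), 193), (np.float64(25.0), 186), (np.float64(27.5), 163), (np.float64(30.0), 125), (np.float64(32.5), 90), (np.float64(35.0), 82), (np.float64(37.5), 94), (np.float64(40.0), 102), (np.float64(42.5), 100), (np.float64(45.0), 105), (np.float64(47.5), 129), (np.float64(50.0), 160), (np.float64(52.5), 182), (np.float64(55.0), 188), (np.float64(57.5), 187), (np.float64(60.0), 186), (np.float64(62.5), 187), (np.float64(65.0), 186), (np.float64(67.5), 184), (np.float64(70.0), 185), (np.float64(72.5), 185), (np.float64(75.0), 182), (np.float64(77.5), 180), (np.float64(80.0), 175), (np.float64(82.5), 154), (np.float64(85.0), 122), (np.float64(87.5), 98), (np.float64(90.0), 93), (np.float64(92.5), 95), (np.float64(95.0), 96), (np.float64(97.5), 110), (np.float64(100.0), 142), (np.float64(102.5), 173), (np.float64(105.0), 188), (np.float64(107.5), 192), (np.float64(110.0), 193), (np.float64(112.5), 192), (np.float64(115.0), 186), (np.float64(117.5), 179), (np.float64(120.0), 186), (np.float64(122.5), 205)]
jaw row x=.03 [(np.float64(70.0), 97), (np.float64(72.5), 108), (np.float64(75.0), 132), (np.float64(77.5), 162), (np.float64(80.0), 182), (np.float64(82.5), 188), (np.float64(85.0), 187), (np.float64(87.5), 187), (np.float64(90.0), 191), (np.float64(92.5), 194), (np.float64(95.0), 194), (np.float64(97.5), 191), (np.float64(100.0), 188), (np.float64(102.5), 189), (np.float64(105.0), 193), (np.float64(107.5), 195), (np.float64(110.0), 195), (np.float64(112.5), 193), (np.float64(115.0), 192), (np.float64(117.5), 187), (np.float64(120.0), 180), (np.float64(122.5), 188)]
```

View pics/v5.png

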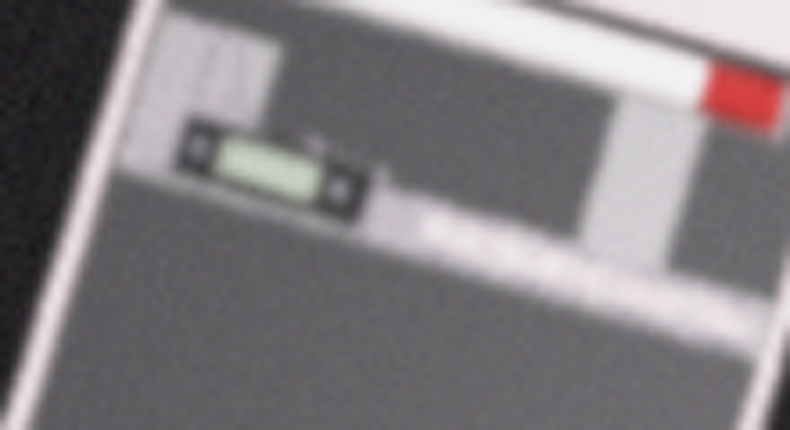

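The crop shows the caliper down in its cut-out, with the slider at (180–370, 120–220) spanning y≈29.5–99.5 mm. That matches closed jaws, with the caliper pushed against the left wall. Now I'll shut the drawer.

```bash
python3 - <<'E'
from cell import bot
from h import *
fr=lambda:np.r_[(np.array(bot.read_position())[:2]-C)@ax,(np.array(bot.read_position())[:2]-C)@ay,bot.read_position()[2]].round(4)
bot.grab(20)
bot.line_to(W(-.185,0,.15),velocity=.25)
bot.line_to(W(-.185,0,.070),velocity=.15,threshold=8)
print(bot.line_to(W(-.135,0,.070),velocity=.03,threshold=4),fr())
x0=fr()[0]
print(bot.line_to(W(x0+.15,0,.070),velocity=.06,threshold=40),fr())
print(bot.line_to(W(x0+.225,0,.070),velocity=.04,threshold=22),fr(),bot.read_ft_force(),bot.read_t())
s=bot.snapshot("top");np.savez("pics/t6.npz",**s)
E
```

```text
True [-0.1454 -0.0002  0.0695]
False [ 0.0026 -0.0003  0.069 ]
True [ 0.0564 -0.0004  0.0682] [-0.5970151   0.79739261  1.07856917] 26.4917
```

```bash
python3 - <<'E'
from cell import bot
from h import *
fr=lambda:np.r_[(np.array(bot.read_position())[:2]-C)@ax,(np.array(bot.read_position())[:2]-C)@ay,bot.read_position()[2]].round(4)
for k in range(2):
    r=bot.line_to(W(.075,0,.070),velocity=.02,threshold=35); f=np.array(bot.read_ft_force()); print(r,fr(),f.round(1))
x=fr()[0]
bot.line_to(W(x-.06,0,.070),velocity=.1); bot.line_to(W(x-.12,0,.2),velocity=.25); bot.line_to(W(x-.24,0,.25),velocity=.25)
s=bot.snapshot("scene"); t=bot.snapshot("top")
a=cv2.resize(s["img"][110:260,180:420,::-1],None,fx=2,fy=2,interpolation=cv2.INTER_CUBIC);b=cv2.resize(t["img"][30:180,190:430,::-1],None,fx=2,fy=2,interpolation=cv2.INTER_CUBIC)
cv2.imwrite("pics/v7.png",np.vstack([a,b]));print(bot.read_t())
E
```

```text
True [ 0.056  -0.0006  0.0669] [0.1 0.2 1.2]
True [ 0.0554 -0.0007  0.0658] [-0.4 -0.1  1.1]
29.9167
```

View pics/v7.png

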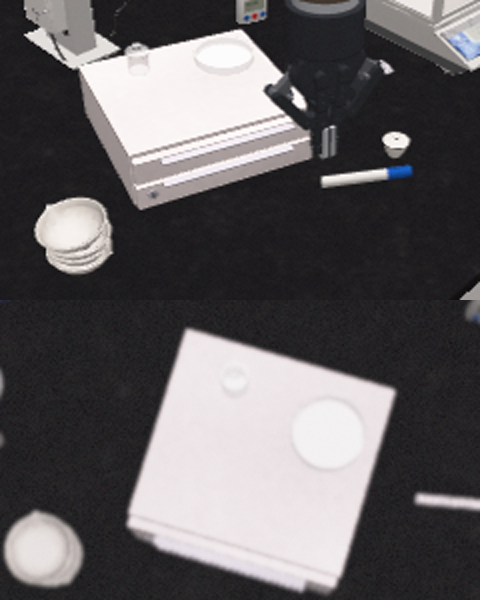

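The drawer looks shut, with the upper and lower fronts in line, and the dishes, marker and crucible are undisturbed. I'll check the travel by probing the pull the same way as at the start.

```bash
python3 - <<'E'
from cell import bot
from h import *
fr=lambda:np.r_[(np.array(bot.read_position())[:2]-C)@ax,(np.array(bot.read_position())[:2]-C)@ay,bot.read_position()[2]].round(4)
bot.line_to(W(-.03,0,.15),velocity=.25); bot.line_to(W(.02,0,.070),velocity=.15)
r=bot.line_to(W(.07,0,.070),velocity=.03,threshold=4); x=fr(); print(r,x,"travel",x[0]+.1454)
import threading
# firm slow push, watching where it ends
r=bot.line_to(W(.066,0,.070),velocity=.01,threshold=45); print(r,fr(),np.array(bot.read_ft_force()).round(1))
print(bot.line_to(W(fr()[0]-.01,0,.070),velocity=.05)); bot.line_to(W(.02,0,.07),velocity=.1)
r=bot.line_to(W(.07,0,.070),velocity=.03,threshold=4); x=fr(); print(r,x,"travel",x[0]+.1454)
s=bot.snapshot("top"); np.savez("pics/t8.npz",**s)
c=bot.snapshot("scene"); np.savez("pics/s8.npz",**c); print(bot.read_t())
E
```

```text
True [ 0.0555 -0.0002  0.0692] travel 0.2009
False [ 0.0558 -0.0002  0.0686] [-32.2   5.9  18.9]
False
True [ 0.0555 -0.0002  0.0692] travel 0.2009
36.1583
```

```bash
python3 - <<'E'
from h import *
def edge(s,x0,y,z):
    xs=np.arange(x0-.025,x0+.007,.0005); p=profile(s,C,ax,ay,z,y,xs).mean(1)
    return xs[np.argmax(p>110)]
for a,b in(("top0","t8"),("top0","t6"),("scene0","s8")):
    A=dict(np.load(f"pics/{a}.npz"));B=dict(np.load(f"pics/{b}.npz"))
    for ys in(np.arange(-.133,-.106,.002),np.arange(.106,.133,.002)):
        z=.089 if a=="top0" else .07
        if a=="scene0": # bottom edge of the front face is not clean; use upper edge of panel via z=.089 back side
            continue
        e0=np.array([edge(A,-.126,y,z) for y in ys]);e1=np.array([edge(B,.079,y,z) for y in ys])
        print(a,b,np.median(e0).round(4),np.median(e1).round(4),"travel",np.median(e1-e0).round(4),np.std(e1-e0).round(4))
# depth check: front face of upper panel vs lower drawer, scene view
B=dict(np.load("pics/s8.npz")); d=B["depth"];k=d>0;v,u=np.mgrid[:400,:640]
c=np.c_[u[k],v[k],np.ones(k.sum())]@np.linalg.inv(B["K"]).T*d[k][:,None]
P=c@B["extrinsics"][:3,:3].T+B["extrinsics"][:3,3]; q=np.c_[(P[:,:2]-C)@ax,(P[:,:2]-C)@ay,P[:,2]]
for n,z0,z1 in(("upper",.055,.075),("lower",.012,.03)):
    m=(q[:,0]>.05)&(q[:,0]<.12)&(q[:,1]>.05)&(q[:,1]<.13)&(q[:,2]>z0)&(q[:,2]<z1); print(n,m.sum(),np.percentile(q[m,0],[25,50,75]).round(4))
E
```

```text
top0 t8 -0.128 0.071 travel 0.1992 0.0011
top0 t8 -0.128 0.071 travel 0.1992 0.0021
top0 t6 -0.128 0.071 travel 0.199 0.001
top0 t6 -0.128 0.0725 travel 0.2005 0.0097
upper 145 [0.0788 0.0797 0.0806]
lower 127 [0.0786 0.0799 0.0809]
```

The depth check puts the upper front at x=79.7 mm, flush with the lower drawer's front at 79.9 mm and close to the 79 mm expected for 205 mm of travel. It also meets a hard stop at 32 N, so it's shut. The top-view edge is unreliable here because it picks up the lower front face. Now I'll retreat and hand in.

```bash
python3 - <<'E'
from cell import bot
from h import *
bot.line_to(W(.0,0,.07),velocity=.1); bot.line_to(W(-.06,0,.22),velocity=.2)
print(bot.read_t(),bot.read_ft_force()); print(bot.finish_job())
E
```

```text
37.8167 [ 0.48055542 -0.71661191 -0.53798501]
the job is handed in; nothing more can be done
None
```

The job is handed in at 37.8 s: jaws closed, caliper flat in its cut-out, drawer shut against its stop, and dishes, marker and crucible untouched; my direct travel probe read 201 mm of the 205, but the depth image shows the front flush with the lower drawer's.

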